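# Pack the radios into the field can and pin its lid back on

### The arm

A 6-joint arm with a two-finger parallel gripper is mounted at the origin on the work surface. World frame = base frame: x ahead of the robot, y to its left, z up, the work surface at z = 0. Lengths are in m, angles in rad, forces in N, time in s.
With the tool pointing down it reaches from about 0.425 to 0.95 m from the base axis. Payload 3.5 kg.
Tool frame: the origin (TCP) lies at the very end of the fingers, on their centre line; the grasp point (between the pads) lies env.grip_point_offset behind it (env.grip_point_offset is the distance from the TCP to the grasp point, in m); z points along the fingers, y is the line along which they close (so a half turn about z gives the same grasp; the last joint's range is limited). The gripper opens to 85 mm and grips with 20 to 120 N. Pads are 22 mm wide; open, the fingers measure 114 mm over their backs; the gripper's body (76 mm by 85 mm) begins 54 mm behind the grasp point. The pads swing forward as they close: fully open they stand 13 mm farther back than shut.
Start: joints at [1.098, 0.286, 1.577, -0, 1.279, -0.15], TCP at [0.214, 0.64, 0.231] pointing down, gripper open.
Joint ranges: [-2.77, 2.77], [-0.9, 2.22], [0.21, 2.48], [-1.53, 4.67], [0.24, 2.81], [-2.84, 2.84]. Speed limits (rad/s): [2.79, 2.79, 3.14, 3.14, 3.14, 3.14].

### API

Orientations are given as a rotation vector (axis times angle).
In Python, from station import env, eyes gives the robot as it stands.
- The arm moves only by the tool carry_out, never from a script. Its argument "moves" is a list of rows, each a list of 4 numbers: the shift along the tool's x, y, z in m, then the turn about the tool's z in degrees. In form: [[x, y, z, turn], ...]. A call has 1 to 8 rows; each row is the pose to reach, as a shift and turn from the pose commanded when the call began, along the tool's axes at that moment; what a row does not reach only later rows make up. A row lasts 1/12 s, in which the tool goes at most 41.7 mm and 7.16 degrees, less where a joint would pass 70% of its speed; a pose out of reach is approached as far as the arm can. A call with a gripper value outside its range is refused whole. "hand" is the opening, from 0 (shut) to 1 (fully open), set as the call begins (left out, the last holds). The fingers move at their own pace and stop on an object; the grip force is fixed at half the most. Time passes only in rows, so rows that repeat a pose let the fingers close. It gives the time, the measured TCP pose, the force, the opening and the grip force at its end, in the units of the state.
- env.read_state(): the state, without advancing time (a new reading comes with each control period).
- eyes.get_image(name): name is "side" or "top"; returns (picture, depth): 480x640x3 uint8, red, green, blue; 480x640 float32, m along the optical axis (not along the pixel's ray), 0 where there is no reading.
- eyes.calibration(name): a dict with "camera_matrix" (3x3 intrinsics, pixels), "world_from_camera" (4x4, takes a point from camera to world coordinates). Camera axes: x right, y down, z forward; pixel columns grow to the right and rows downward; lengths in m; the calibration is good to about 2 mm. A picture is of the moment at which its call begins. calibration takes no time and is no camera call.
- env.job_done(): hands the job in; it is judged then, once.
Trained networks look in the newest picture that a camera, given by its name, has taken for a name from the list of things; names that differ only in an ending like _2 or _b are one class to them, and where a whole thing is asked for, a point or a joint stands for the part that bears it (a point fixed in the world has none). Each returns a list of dicts, best first, with "conf" (0 to 1); they miss things now and then, are a little off and sometimes report something else, mostly with a low value. They report only what shows in the picture. A call takes as long as a camera call. They do not tell look-alikes from the thing itself.
- eyes.boxes_of(camera, name): "xyz" ([x, y, z] in m, in world coordinates, good to about 4 mm: the middle of the surface that is visible of it).
- eyes.spot_point(camera, name): "xyz" ([x, y, z] in m, in world coordinates, good to about 4 mm: a listed point, or the origin of a listed thing).
The state is a dict: "time": time; "q": joint angles; "qd": joint speeds; "tau": joint torques, N m; "tool_pos": TCP position; "tool_rot": TCP orientation; "force": force on the tool from outside, world axes, zero at the start; "ft_torque": the same for the moment, N m; "width": finger opening in m; "grip_force": force on a finger pad.
Only numpy, scipy, OpenCV 4.12 (cv2) and the standard library are available. Lean on these libraries where they do the work, as an engineer would, in place of code of your own. Each camera call takes 0.05 s, during which the arm holds its last target. There are 200 camera calls.

### The job

Pack the handheld radios away: lift each one off the lazy Susan and lay it inside the green field can, set the loose lid flat on the can with its two hinge knuckles between the can's three, and slide the loose orange-handled hinge pin in from the open right-hand end of the hinge, through all five knuckles, until it is fully home. Leave the heat sink, the white dish and the power box with its switch as they are.

Things in the scene. Friction and masses are not known exactly. Their poses are not given: they have to be found in the camera images.
- field_can: low olive-green steel can, open at the top, fixed to the desk: 256 mm (its x) by 154 mm (its y) by 70 mm high, walls and floor 4 mm, clear inside 248 x 146 x 66 mm. Origin: centre of its underside; its +x points away from the robot (within 0.12 rad), +y to the robot's left, z up. The hinge runs along its near (-x) short end, the latch (look only) is on the far end
- can_hinge (a point): middle of the can's hinge axis, at can (-144, 0, 70) mm; axes as the can's. The axis runs along the can's y at rim height, 16 mm outside the near wall. Three can knuckles (outer diameter 24, bore 14 mm) stand on it at y -70..-42, -13..13 and 42..70 mm, leaving two 29 mm gaps centred at y -27.5 and 27.5
- can_mouth (a point): open right-hand end of the can's hinge bore, on the axis at can (-144, -70, 70) mm; axes as the can's. The pin goes in here, moving along +y. The left end of the bore (at y 70) is closed
- lid: loose flat olive lid, 256 (its x) by 154 (its y) by 5 mm, 0.3 to 0.5 kg. Origin: centre of the sheet's underside, z up; seated it lies at can (0, 0, 70) mm, axes as the can's. Four tapered feet (14 mm wide narrowing to 6, 18 mm deep) drop inside the can's corners with 2 mm play and centre the lid. It starts on the desk on these feet, hinge end towards the robot (within 0.35 rad)
- lid_grip (a point): middle of the lid's black handle bar, at lid (-10, 0, 34) mm, at its balance point; the bar is 14 mm wide (lid x), 14 mm high and 96 mm long (lid y), with 22 mm free between it and the sheet
- lid_hinge (a point): middle of the lid's hinge axis, at lid (-144, 0, 0) mm; meets can_hinge when the lid is seated. The lid's two knuckles (outer diameter 24, bore 14, each 23 mm wide) stand on this axis at lid y -27.5 and 27.5 mm
- pin: loose hinge pin, 181 mm long, 0.11 kg, on the desk. Origin: centre of its square orange grip, 16 x 16 x 44 mm. Its x runs towards the round-nosed tip. The 10 mm steel shaft runs from the grip's shoulder (x 22 mm) to the tip (x 159 mm). It lies with its tip 3 mm lower than the grip's centre. Fully home, the shoulder meets the right-hand knuckle and the tip is 137 mm in from can_mouth
- pin_tip (a point): tip of the hinge pin's shaft, at pin (159, 0, 0) mm; axes as the pin's
- turntable: wooden lazy Susan: round disc, 250 mm across, top 30 mm above the desk, on a foot fixed to the desk; the disc spins freely at a light touch. Origin: centre of the foot's underside, z up; the pose is that of the foot and does not turn with the disc
- radio_red: red handheld radio, 0.21 kg or so, lying on its back on the lazy Susan at the start; may be absent. Body 86 mm long (its x), 46 wide (its y), 30 thick (its z); an aerial 12 mm thick reaches 34 mm past the +x end (at y 12 mm) and a knob 10 mm. Origin: centre of the back of the body, z up out of its face. Neighbouring radios lie parallel, some 30 mm apart
- radio_black: black handheld radio, same shape, frame and start as the red one; may be absent
- radio_grey: grey handheld radio, same shape, frame and start as the red one; may be absent
- heat_sink: loose finned aluminium heat sink, 100 x 70 x 38 mm, standing on the desk; a bystander. Origin: centre of its underside
- dish: loose white ceramic dish, 100 mm across, 35 mm high; a bystander. Origin: centre of its underside
- power_box: grey power box, 90 x 70 x 55 mm, fixed to the desk; a bystander with a 30 mm silver toggle lever on top. Origin: centre of its underside
- power_lever (a joint): the power box's toggle lever, 0 as it stands, up to 0.8 rad when flipped over
There are look-alikes about, which are no part of the job. Leave any red look-alike of the pin alone.

How it is judged:
On the way, in this order (a step that is already met when the one before it is completed fails the run):
1. every radio present is inside the can (x of radio_red in the frame of field_can between -0.124 and 0.124 m and y of radio_red in the frame of field_can between -0.073 and 0.073 m and z of radio_red in the frame of field_can between 0 and 0.06 m and x of radio_black in the frame of field_can between -0.124 and 0.124 m and y of radio_black in the frame of field_can between -0.073 and 0.073 m and z of radio_black in the frame of field_can between 0 and 0.06 m and x of radio_grey in the frame of field_can between -0.124 and 0.124 m and y of radio_grey in the frame of field_can between -0.073 and 0.073 m and z of radio_grey in the frame of field_can between 0 and 0.06 m), for 0.2 s.
2. the lid sits flat on the can, its knuckles in line with the can's, over the radios (all of step 1 and distance between lid_hinge and can_hinge below 0.006 m and angle between lid's own z axis and vertical below 0.02 rad and angle between the x axis of lid and the x axis of field_can, either way round below 0.05 rad), for 0.2 s.
3. the pin is through all five knuckles and fully home (all of step 2 and y of pin_tip in the frame of can_mouth between 0.13 and 0.145 m and x of pin_tip in the frame of can_mouth between -0.005 and 0.005 m and z of pin_tip in the frame of can_mouth between -0.005 and 0.005 m and angle between the x axis of pin and the y axis of field_can, either way round below 0.06 rad), for 0.2 s.
At the end, for the whole second after the job is handed in: Every radio present is inside the can; the lid lies flat on it (within 0.02 rad) with its hinge axis within 6 mm of the can's; the pin's tip is at least 130 mm in from the open end of the hinge (137 mm is fully home), within 5 mm of the axis; all at rest (all of step 3 and linear speed of each of lid, pin, radio_red, radio_black, radio_grey below 0.02 m/s); the robot touches nothing.
It fails at once if the heat sink is shifted by more than 40 mm (distance of heat_sink from where it was at the start of the episode above 0.04 m).
It fails at once if the dish is shifted by more than 40 mm (distance of dish from where it was at the start of the episode above 0.04 m).
It fails at once if the power switch is flipped (value of joint power_lever above 0.4 rad).
Of radio_red, radio_black, radio_grey only 2 to 3 are there at a start; the rules pass over those that are not, and their reading is None.
At some moment in a run one of radio_red, radio_black, radio_grey, pin may be knocked a few centimetres aside while the robot is not near it.
Once in a run the grip may slacken for a moment while it holds something.
It also fails if it takes over 210 s, if anything falls off the work surface, if the arm or the gripper's body presses on something with over 40 N, if the wrist force passes 120 N, or if a joint passes its speed limit or range.

## Working session

There is one attempt and no reset: what is moved stays moved. The work goes in short steps, Python scripts to look and compute and a tool call to move; the robot and the scene stay as the last step left them, time stands still between calls to the robot, and variables do not carry over. Pictures are saved under pics/ and viewed, at most 14 in all, crops included, and the job is handed in when it is done.

Besides the shell and the picture viewer there is one more tool, called after "Request:" by a JSON object that holds its "name" and its "arguments". carry_out: Moves the arm, as the interface text tells. Its arguments: {"type":"object","properties":{"moves":{"type":"array","items":{"type":"array","items":{"type":"number"}}},"hand":{"type":"number"}},"required":["moves"]}

```bash
ls; mkdir -p pics
python3 - <<'E'
from station import env, eyes
import cv2, numpy as np
s=env.read_state(); print(s['time'],s['tool_pos'],s['tool_rot'],s['width'],env.grip_point_offset)
for n in('side','top'):
    im,d=eyes.get_image(n); cv2.imwrite(f'pics/{n}0.png',im[:,:,::-1]); c=eyes.calibration(n); print(n,np.round(c['camera_matrix'],1).tolist(),np.round(c['world_from_camera'],3).tolist())
E
```

```text
pics
0.0 [0.21379252 0.63954992 0.2299032 ] [-0.50466576 -3.10003544  0.00362826] 0.08541352757200156 0.0187
side [[541.5, 0.0, 321.9], [0.0, 541.5, 227.2], [0.0, 0.0, 1.0]] [[0.882, -0.265, 0.39, -0.052], [-0.472, -0.477, 0.742, -0.956], [-0.011, -0.838, -0.546, 0.741], [0.0, 0.0, 0.0, 1.0]]
top [[511.5, 0.0, 322.6], [0.0, 511.5, 235.4], [0.0, 0.0, 1.0]] [[-0.014, -0.993, 0.115, 0.297], [-1.0, 0.015, 0.009, -0.013], [-0.01, -0.115, -0.993, 1.373], [0.0, 0.0, 0.0, 1.0]]
```

View pics/side0.png

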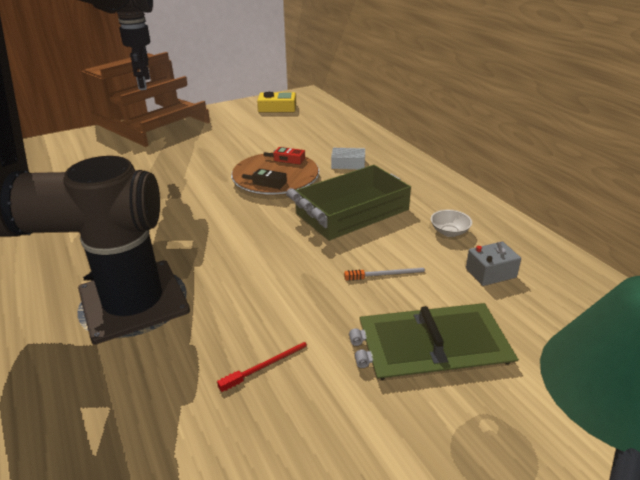

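View pics/top0.png

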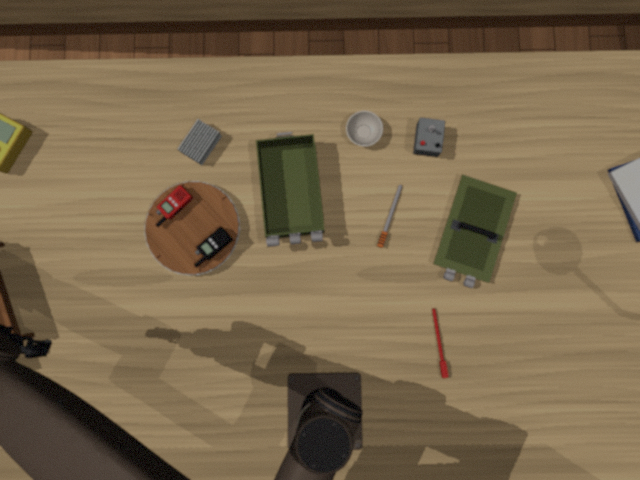

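Side view: turntable (275,172) with red radio (288,155) and black (266,178), can (355,200), lid (437,340), orange-handled pin (355–425,273), red look-alike pin (262,368). Top view: pin with orange grip (382,240) and tip (400,187), red look-alike (440,340), can (290,188), lid (476,230); only two radios are visible.

Run:
```python
from station import env, eyes
import cv2, numpy as np
for n in('side','top'):
    eyes.get_image(n)
    for k in['field_can','can_hinge','can_mouth','lid','lid_grip','lid_hinge','pin','pin_tip','turntable','radio_red','radio_black','radio_grey','heat_sink','dish']:
        r=eyes.spot_point(n,k); print(n,k,[(np.round(a['xyz'],3).tolist(),round(a['conf'],2)) for a in r[:3]])
t=cv2.imread('pics/top0.png'); s=cv2.imread('pics/side0.png')
a=cv2.resize(t[170:260,350:470],(480,360),interpolation=3); b=cv2.resize(s[240:310,330:440],(480,306),interpolation=3)
cr=cv2.resize(t[170:290,140:250],(318,347),interpolation=3)
o=np.zeros((600,800,3),np.uint8); o[:300,:400]=cv2.resize(a,(400,300)); o[300:600,:400]=cv2.resize(b,(400,300)); o[:347,400:718]=cr
o[350:,400:650]=cv2.resize(s[370:395,210:240],(250,250))
cv2.imwrite('pics/crop1.png',o)
```

```text
side field_can [([0.584, 0.083, 0.001], 0.81), ([0.463, -0.4, 0.053], 0.68)]
side can_hinge [([0.44, 0.071, 0.07], 0.57)]
side can_mouth [([0.448, 0.001, 0.07], 0.83), ([0.582, 0.084, -0.002], 0.62)]
side lid [([0.468, -0.404, 0.018], 0.81)]
side lid_grip [([0.464, -0.403, 0.051], 0.58)]
side lid_hinge [([0.332, -0.356, 0.02], 0.87)]
side pin [([0.102, -0.309, 0.005], 0.7), ([0.444, -0.16, 0.011], 0.6), ([0.443, 0.002, 0.07], 0.37)]
side pin_tip [([0.592, -0.217, 0.002], 0.92), ([0.258, -0.291, 0.004], 0.69)]
side turntable [([0.484, 0.344, -0.003], 0.93)]
side radio_red [([0.549, 0.384, 0.029], 0.9)]
side radio_black [([0.435, 0.28, 0.029], 0.65)]
side radio_grey []
side heat_sink [([0.715, 0.332, 0.001], 0.83)]
side dish [([0.744, -0.116, 0.002], 0.87)]
top field_can [([0.587, 0.088, -0.0], 0.58)]
top can_hinge [([0.438, 0.075, 0.067], 0.94)]
top can_mouth [([0.446, -0.001, 0.068], 0.71)]
top lid [([0.472, -0.409, 0.017], 0.78), ([0.444, -0.161, 0.005], 0.27)]
top lid_grip [([0.46, -0.401, 0.054], 0.55)]
top lid_hinge [([0.336, -0.357, 0.021], 0.7), ([0.48, 0.347, -0.003], 0.45)]
top pin [([0.102, -0.312, 0.002], 0.84), ([0.445, -0.163, 0.006], 0.72), ([0.713, 0.332, 0.004], 0.19)]
top pin_tip [([0.261, -0.291, 0.007], 0.72), ([0.595, -0.215, 0.003], 0.68)]
top turntable [([0.48, 0.342, -0.001], 0.59)]
top radio_red [([0.545, 0.388, 0.036], 0.58), ([0.442, 0.074, 0.072], 0.45)]
top radio_black [([0.437, 0.284, 0.03], 0.69)]
top radio_grey [([0.593, -0.211, 0.001], 0.57), ([0.481, 0.345, -0.003], 0.34), ([0.546, 0.385, 0.035], 0.17)]
top heat_sink [([0.714, 0.333, 0.004], 0.55), ([0.472, -0.406, 0.018], 0.3)]
top dish [([0.749, -0.112, -0.001], 0.95)]
```

View pics/crop1.png

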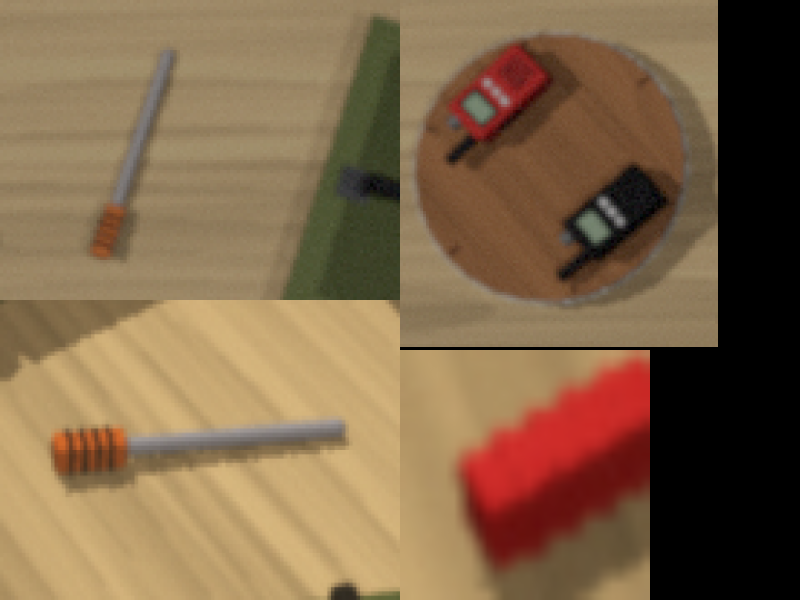

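Pin candidates: the orange one at top (382,240) / side (355,274), and the red one at top (440,340) / side (262,368). The crop shows an orange ribbed grip with a grey steel shaft, which fits; the all-red one is the look-alike. Only the red and black radios are present. Next I measure poses from the depth clouds.

```bash
cat > h.py <<'E'
from station import env, eyes
import cv2, numpy as np
from scipy.spatial.transform import Rotation as R
def cloud(n):
    im,d=eyes.get_image(n); c=eyes.calibration(n); K=c['camera_matrix']; T=c['world_from_camera']
    v,u=np.mgrid[:480,:640]; P=np.stack([(u-K[0,2])*d/K[0,0],(v-K[1,2])*d/K[1,1],d],-1)@T[:3,:3].T+T[:3,3]
    P[d==0]=np.nan; return im,P
def sel(P,x,y,z): return (P[...,0]>x[0])&(P[...,0]<x[1])&(P[...,1]>y[0])&(P[...,1]<y[1])&(P[...,2]>z[0])&(P[...,2]<z[1])
def rect(p):
    (cx,cy),(w,h),a=cv2.minAreaRect(p[:,:2].astype(np.float32)*1000)
    if w<h: w,h,a=h,w,a+90
    a=(a+90)%180-90
    return 'c=(%.1f,%.1f) %.1fx%.1f long@%.1f n=%d z50=%.1f z90=%.1f'%(cx,cy,w,h,a,len(p),*np.percentile(p[:,2]*1000,[50,90]))
def go(x,y,z,th=None):
    "world TCP target (m), closing-line angle (deg) -> rows for the tool"
    s=env.read_state(); M=R.from_rotvec(s['tool_rot']).as_matrix(); d=M.T@(np.array([x,y,z])-s['tool_pos'])
    cur=np.degrees(np.arctan2(M[1,1],M[0,1])); t=0
    if th is not None:
        t=-((th-cur+90)%180-90)
    print('move',np.round(d,4).tolist(),'turn',round(t,1),'| close@%.1f q6=%.2f t=%.2f'%(cur,s['q'][5],s['time']))
def lid_fuse(): pass
E
python3 - <<'E'
from h import *
for n in('top','side'):
    im,P=cloud(n); H=cv2.cvtColor(im,cv2.COLOR_RGB2HSV).astype(int)
    print(n,'can',rect(P[sel(P,(.36,.78),(-.05,.2),(.055,.08))]))
    w=sel(P,(.45,.78),(-.05,.2),(.062,.076)); print('  rim',rect(P[w]))
    print('  lid',rect(P[sel(P,(.3,.66),(-.55,-.3),(.012,.03))]))
    print('  bar',rect(P[sel(P,(.3,.66),(-.55,-.3),(.042,.07))]))
    print('  tt',rect(P[sel(P,(.3,.66),(.18,.5),(.02,.037))]))
    for nm,b in(('red',((.47,.66),(.31,.5))),('black',((.33,.5),(.2,.34)))):
        for z in(.045,.052): print('  ',nm,rect(P[sel(P,*b,(z,.08))]))
    m=(H[...,1]>150)&(H[...,0]<16)&(H[...,2]>120)&sel(P,(.38,.52),(-.25,-.1),(.0,.05)); print('  grip',rect(P[m]))
    m=sel(P,(.38,.65),(-.26,-.1),(.005,.05)); print('  pin all',rect(P[m]))
E
```

```text
top can c=(577.5,82.6) 300.5x155.6 long@5.5 n=921 z50=70.0 z90=76.8
  rim c=(584.9,84.1) 278.8x154.1 long@5.5 n=642 z50=69.9 z90=73.3
  lid c=(455.5,-400.9) 284.3x155.7 long@-19.9 n=5327 z50=24.4 z90=27.8
  bar c=(459.5,-400.6) 95.6x15.9 long@70.6 n=234 z50=58.3 z90=62.4
  tt c=(480.7,347.8) 255.8x252.3 long@38.5 n=5514 z50=30.8 z90=34.3
   red c=(532.8,399.1) 118.5x48.7 long@-46.1 n=681 z50=60.4 z90=64.3
   red c=(535.0,397.7) 114.0x47.7 long@-47.2 n=611 z50=60.8 z90=64.4
   black c=(423.5,293.7) 118.7x47.4 long@-50.3 n=687 z50=59.9 z90=64.0
   black c=(424.5,292.5) 115.7x47.4 long@-50.3 n=623 z50=60.4 z90=64.1
  grip c=(442.3,-159.3) 41.6x13.3 long@-22.4 n=49 z50=17.1 z90=20.6
  pin all c=(516.0,-179.6) 267.7x158.5 long@0.0 n=641 z50=7.3 z90=16.0
side can c=(575.5,81.4) 300.1x165.6 long@4.7 n=1524 z50=64.6 z90=73.0
  rim c=(583.6,82.0) 277.0x165.6 long@4.7 n=711 z50=66.7 z90=69.5
  lid c=(456.3,-403.4) 285.3x157.3 long@-19.7 n=8383 z50=22.4 z90=24.6
  bar c=(458.6,-405.5) 98.0x14.6 long@70.2 n=394 z50=56.5 z90=58.8
  tt c=(483.4,323.4) 279.5x232.6 long@-39.0 n=2109 z50=28.0 z90=30.6
   red c=(532.2,395.7) 122.3x56.1 long@-46.1 n=335 z50=56.4 z90=59.8
   red c=(542.0,383.6) 92.0x54.6 long@-50.0 n=232 z50=57.7 z90=60.1
   black c=(424.1,289.5) 119.4x52.5 long@-48.8 n=393 z50=56.6 z90=59.7
   black c=(434.7,277.2) 86.8x52.5 long@-48.3 n=286 z50=57.6 z90=60.0
  grip c=(441.9,-161.0) 42.0x36.8 long@13.4 n=117 z50=13.2 z90=15.8
  pin all c=(507.6,-183.3) 180.0x21.4 long@-18.9 n=370 z50=9.7 z90=14.9
```

```bash
python3 -c "
from h import *
go(.4345,.2805,.15,39.7)"
```

```text
move [-0.3231, -0.2711, 0.0813] turn 31.8 | close@71.5 q6=-0.15 t=1.70
```

Request:
{"name": "carry_out", "arguments": {"moves": [[-0.16,-0.135,0,0],[-0.16,-0.135,0,0],[-0.16,-0.135,0,0],[-0.16,-0.135,0,0],[-0.16,-0.135,0,0],[-0.16,-0.135,0,0],[-0.16,-0.135,0,0]], "hand": 1}}

```text
time: 2.28
tool_pos: [0.3243, 0.4598, 0.2317]
tool_rot: [0.511, 3.1, 0.001]
force: [0.1, 0.3, 0.2]
width: 0.0855
grip_force: 0.0
```

Request:
{"name": "carry_out", "arguments": {"moves": [[-0.163,-0.136,0.081,32],[-0.163,-0.136,0.081,32],[-0.163,-0.136,0.081,32],[-0.163,-0.136,0.081,32],[-0.163,-0.136,0.081,32],[-0.163,-0.136,0.081,32],[-0.163,-0.136,0.081,32],[-0.163,-0.136,0.081,32]]}}

```text
time: 2.95
tool_pos: [0.4344, 0.281, 0.15]
tool_rot: [-1.341, -2.84, 0.0]
force: [0.9, 0.5, 0.8]
width: 0.0853
grip_force: 0.0
```

```bash
python3 -c "
from h import *
s=env.read_state(); print(s['tool_pos'],s['force'])
go(.4345,.2805,.032,39.7)"
```

```text
[0.4344497  0.28101922 0.15000624] [0.87377133 0.46494795 0.7989088 ]
move [-0.0005, -0.0002, 0.118] turn -0.2 | close@39.5 q6=-0.31 t=2.95
```

Request:
{"name": "carry_out", "arguments": {"moves": [[0,0,0.04,0],[0,0,0.08,0],[0,0,0.1,0],[0,0,0.118,0],[0,0,0.118,0],[0,0,0.118,0]]}}

```text
time: 3.45
tool_pos: [0.4336, 0.2822, 0.0323]
tool_rot: [-1.336, -2.842, 0.001]
force: [0.1, 0.1, 1.2]
width: 0.0859
grip_force: 0.0
```

Request:
{"name": "carry_out", "arguments": {"moves": [[0,0,0,0],[0,0,0,0],[0,0,0,0],[0,0,0,0],[0,0,0,0],[0,0,0,0],[0,0,0,0],[0,0,0,0]], "hand": 0}}

```text
time: 4.12
tool_pos: [0.4359, 0.2814, 0.0344]
tool_rot: [1.339, 2.84, 0.004]
force: [-1.4, 0.6, 6.4]
width: 0.0451
grip_force: 62.6
```

Request:
{"name": "carry_out", "arguments": {"moves": [[0,0,-0.02,0],[0,0,-0.05,0],[0,0,-0.08,0],[0,0,-0.12,0],[0,0,-0.15,0],[0,0,-0.15,0]]}}

```text
time: 4.62
tool_pos: [0.4383, 0.2822, 0.1904]
tool_rot: [1.336, 2.833, 0.016]
force: [1.8, 0.9, -0.3]
width: 0.0449
grip_force: 62.2
```

```bash
python3 -c "
from h import *
go(.6451,.0755,.18,5.3)"
```

```text
move [-0.291, 0.0279, 0.012] turn 34.2 | close@39.5 q6=-0.31 t=4.62
```

Request:
{"name": "carry_out", "arguments": {"moves": [[-0.03,0.003,0,4],[-0.07,0.007,0,9],[-0.11,0.011,0,15],[-0.15,0.015,0.005,21],[-0.19,0.019,0.005,27],[-0.23,0.022,0.01,32],[-0.265,0.026,0.012,34.2],[-0.291,0.028,0.012,34.2]]}}

```text
time: 5.28
tool_pos: [0.6418, 0.0712, 0.1679]
tool_rot: [-2.119, -2.317, 0.003]
force: [0.1, 0.0, -1.4]
width: 0.0448
grip_force: 62.1
```

Request:
{"name": "carry_out", "arguments": {"moves": [[0,0,0,0],[0,0,0,0],[0,0,0,0]]}}

```text
time: 5.53
tool_pos: [0.6401, 0.0742, 0.1689]
tool_rot: [-2.115, -2.32, 0.002]
force: [-0.1, 0.7, -2.1]
width: 0.045
grip_force: 62.2
```

Run:
```python
from h import *
go(.6451,.0755,.015,5.3)
s=env.read_state(); print(s['width'],s['grip_force'],s['tool_pos'])
im,P=cloud('side'); cv2.imwrite('pics/side1.png',im[:,:,::-1])
```

```text
move [0.0008, 0.0056, 0.1539] turn -0.0 | close@5.3 q6=-0.13 t=5.53
0.04496747043537755 62.157297134399414 [0.64006359 0.074158   0.16892795]
```

View pics/side1.png

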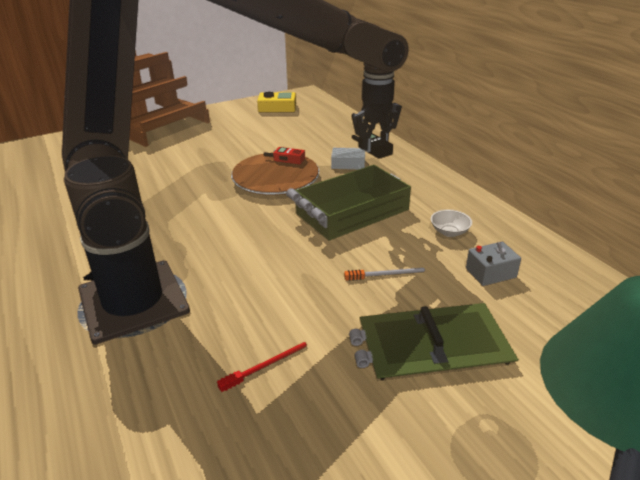

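The side view shows the black radio held at (377,150), over the far half of the can. I'll lower it in.

Request:
{"name": "carry_out", "arguments": {"moves": [[0.001,0.005,0.03,0],[0.001,0.005,0.07,0],[0.001,0.005,0.11,0],[0.001,0.005,0.135,0],[0.001,0.005,0.15,0],[0.001,0.005,0.158,0],[0.001,0.005,0.158,0],[0.001,0.005,0.158,0]]}}

```text
time: 6.25
tool_pos: [0.6471, 0.0758, 0.0139]
tool_rot: [2.114, 2.321, 0.003]
force: [0.1, -1.1, -0.7]
width: 0.0451
grip_force: 62.1
```

Request:
{"name": "carry_out", "arguments": {"moves": [[0,0,0,0],[0,0,0,0],[0,0,0,0],[0,0,0,0],[0,0,-0.02,0],[0,0,-0.06,0],[0,0,-0.1,0],[0,0,-0.14,0]], "hand": 0.75}}

```text
time: 6.92
tool_pos: [0.6469, 0.0753, 0.1565]
tool_rot: [2.114, 2.32, 0.004]
force: [1.4, -0.5, -0.1]
width: 0.0643
grip_force: 0.0
```

Run:
```python
from h import *
for n in('side','top'):
    im,P=cloud(n); cv2.imwrite(f'pics/{n}2.png',im[:,:,::-1])
    print(n,rect(P[sel(P,(.47,.66),(.31,.5),(.045,.08))]))
    print(' inside',rect(P[sel(P,(.48,.71),(.03,.15),(.015,.05))]))
    for k in('radio_black','radio_red'): print([(np.round(a['xyz'],3).tolist(),round(a['conf'],2)) for a in eyes.spot_point(n,k)[:3]])
go(.5446,.3869,.15,43.5)
```

```text
side c=(530.2,393.2) 121.8x56.6 long@-40.7 n=331 z50=56.4 z90=59.5
 inside c=(595.1,102.7) 229.9x94.5 long@-0.1 n=594 z50=32.5 z90=45.0
[([0.65, 0.078, 0.003], 0.55)]
[([0.546, 0.386, 0.03], 0.95)]
top c=(532.0,398.4) 118.9x47.9 long@-44.5 n=687 z50=60.2 z90=64.4
 inside c=(643.1,38.6) 48.3x22.2 long@-27.0 n=56 z50=32.7 z90=36.3
[]
[([0.546, 0.387, 0.032], 0.83)]
move [0.3195, -0.072, 0.0025] turn -38.2 | close@5.3 q6=-0.13 t=7.22
```

View pics/side2.png

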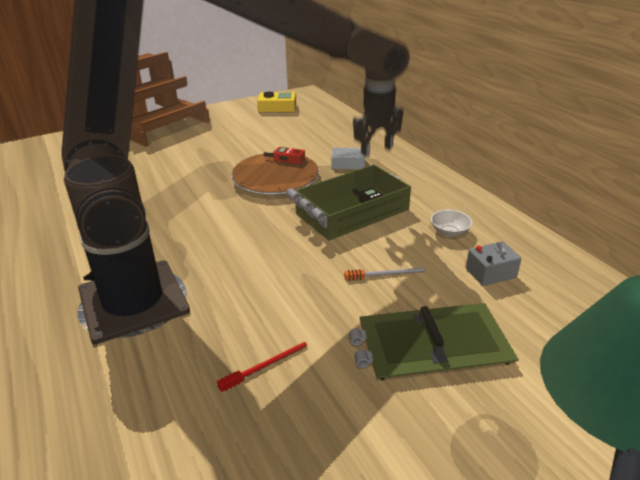

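The black radio lies in the can at (368,192). Now the red one (288,156).

Request:
{"name": "carry_out", "arguments": {"moves": [[0.035,-0.008,0,0],[0.075,-0.017,0,-6],[0.115,-0.026,0,-13],[0.155,-0.035,0,-20],[0.195,-0.044,0,-27],[0.235,-0.053,0,-33],[0.275,-0.062,0,-38],[0.312,-0.071,0,-40.2]], "hand": 1}}

```text
time: 7.88
tool_pos: [0.5444, 0.3811, 0.15]
tool_rot: [-1.183, -2.908, 0.004]
force: [-0.5, -0.5, 1.0]
width: 0.0853
grip_force: 0.0
```

Request:
{"name": "carry_out", "arguments": {"moves": [[0,0,0,0],[0,0,0,0]]}}

```text
time: 8.05
tool_pos: [0.5444, 0.381, 0.1501]
tool_rot: [-1.183, -2.908, 0.004]
force: [0.5, -0.1, -0.3]
width: 0.0854
grip_force: 0.0
```

Run:
```python
from h import *
for n in ['side']:
    im,P=cloud(n)
    print(n,rect(P[sel(P,(.47,.66),(.31,.5),(.045,.065))]))
    for k in('radio_red',): print([(np.round(a['xyz'],3).tolist(),round(a['conf'],2)) for a in eyes.spot_point(n,k)[:3]])
go(.5442,.3865,.033,45.5)
```

```text
side c=(532.2,395.9) 121.5x62.3 long@-41.4 n=323 z50=56.6 z90=59.6
[([0.549, 0.384, 0.033], 0.67), ([0.647, 0.075, 0.006], 0.58)]
move [0.0066, 0.0046, 0.1176] turn -0.0 | close@45.5 q6=-0.34 t=8.15
```

Request:
{"name": "carry_out", "arguments": {"moves": [[0.006,0.004,0.03,0],[0.006,0.004,0.07,0],[0.006,0.004,0.1,0],[0.006,0.004,0.117,0],[0.006,0.004,0.117,0],[0.006,0.004,0.117,0]]}}

```text
time: 8.65
tool_pos: [0.5449, 0.3846, 0.0338]
tool_rot: [-1.192, -2.904, 0.004]
force: [0.7, -0.5, -0.4]
width: 0.0855
grip_force: 0.0
```

Request:
{"name": "carry_out", "arguments": {"moves": [[0,0,0,0],[0,0,0,0],[0,0,0,0],[0,0,0,0],[0,0,0,0],[0,0,0,0],[0,0,0,0],[0,0,0,0]], "hand": 0}}

```text
time: 9.32
tool_pos: [0.5465, 0.3874, 0.038]
tool_rot: [1.188, 2.905, 0.005]
force: [0.3, 0.4, 6.3]
width: 0.0448
grip_force: 63.3
```

Request:
{"name": "carry_out", "arguments": {"moves": [[0,0,-0.02,0],[0,0,-0.05,0],[0,0,-0.08,0],[0,0,-0.12,0],[0,0,-0.14,0],[0,0,-0.14,0]]}}

```text
time: 9.82
tool_pos: [0.5479, 0.3882, 0.1826]
tool_rot: [1.186, 2.901, 0.014]
force: [0.3, -0.1, -0.3]
width: 0.0447
grip_force: 62.5
```

Run:
```python
from h import *
im,P=cloud('side'); print([(np.round(a['xyz'],3).tolist(),round(a['conf'],2)) for a in eyes.spot_point('side','radio_red')[:3]])
go(.5297,.0647,.18,5.3)
```

```text
[([0.548, 0.384, 0.176], 0.56)]
move [-0.2147, -0.2403, -0.0046] turn 40.2 | close@45.5 q6=-0.33 t=9.92
```

Request:
{"name": "carry_out", "arguments": {"moves": [[-0.027,-0.03,0,4],[-0.053,-0.06,0,10],[-0.08,-0.09,0,16],[-0.107,-0.12,0,22],[-0.134,-0.15,0,28],[-0.161,-0.18,0,34],[-0.188,-0.21,0,40.2],[-0.213,-0.238,0,40.2]]}}

```text
time: 10.58
tool_pos: [0.5275, 0.0656, 0.1716]
tool_rot: [-2.117, -2.314, 0.007]
force: [0.9, -0.2, -1.8]
width: 0.0448
grip_force: 62.5
```

Request:
{"name": "carry_out", "arguments": {"moves": [[0,0,0,0],[0,0,0,0],[0,0,0,0]]}}

```text
time: 10.83
tool_pos: [0.5287, 0.0676, 0.1728]
tool_rot: [-2.114, -2.318, 0.004]
force: [-0.4, 0.1, -3.0]
width: 0.0445
grip_force: 62.6
```

Run:
```python
from h import *
im,P=cloud('side'); print([(np.round(a['xyz'],3).tolist(),round(a['conf'],2)) for a in eyes.spot_point('side','radio_red')[:3]])
s=env.read_state();print(s['tool_pos'],s['width'])
go(.5297,.0647,.013,5.3)
```

```text
[([0.527, 0.068, 0.168], 0.59)]
[0.52929382 0.06858146 0.17378763] 0.04462179914277951
move [-0.004, 0.0005, 0.1608] turn 0.1 | close@5.4 q6=-0.16 t=10.93
```

Request:
{"name": "carry_out", "arguments": {"moves": [[-0.003,0,0.03,0],[-0.003,0,0.07,0],[-0.003,0,0.11,0],[-0.003,0,0.135,0],[-0.003,0,0.15,0],[-0.003,0,0.16,0],[-0.003,0,0.16,0],[-0.003,0,0.16,0]]}}

```text
time: 11.6
tool_pos: [0.5309, 0.0654, 0.0154]
tool_rot: [2.114, 2.323, 0.001]
force: [0.7, -0.3, -2.3]
width: 0.0446
grip_force: 62.7
```

Request:
{"name": "carry_out", "arguments": {"moves": [[0,0,0,0],[0,0,0,0],[0,0,0,0],[0,0,0,0],[0,0,-0.02,0],[0,0,-0.06,0],[0,0,-0.1,0],[0,0,-0.14,0]], "hand": 0.75}}

```text
time: 12.27
tool_pos: [0.53, 0.0644, 0.157]
tool_rot: [-2.116, -2.321, 0.0]
force: [0.8, 0.1, -1.0]
width: 0.0641
grip_force: 0.0
```

```bash
python3 -c "
from h import *
go(.459,-.402,.2,-20)"
```

```text
move [-0.4579, -0.1137, -0.043] turn 25.3 | close@5.3 q6=-0.16 t=12.27
```

Request:
{"name": "carry_out", "arguments": {"moves": [[-0.035,-0.009,-0.02,0],[-0.075,-0.018,-0.04,0],[-0.115,-0.028,-0.04,0],[-0.155,-0.038,-0.04,0],[-0.195,-0.048,-0.04,0],[-0.23,-0.057,-0.04,0]]}}

```text
time: 12.77
tool_pos: [0.4945, -0.172, 0.1965]
tool_rot: [2.115, 2.32, 0.001]
force: [1.5, 0.6, -0.4]
width: 0.0641
grip_force: 0.0
```

Request:
{"name": "carry_out", "arguments": {"moves": [[-0.035,-0.009,0,4],[-0.075,-0.018,0,9],[-0.115,-0.028,0,14],[-0.155,-0.038,0,20],[-0.195,-0.048,0,25.3],[-0.228,-0.057,0,25.3],[-0.228,-0.057,0,25.3]]}}

```text
time: 13.35
tool_pos: [0.4576, -0.4082, 0.1961]
tool_rot: [2.575, 1.793, -0.003]
force: [1.1, 0.6, -0.1]
width: 0.0638
grip_force: 0.0
```

Run:
```python
from h import *
s=env.read_state();print(s['tool_pos'])
for n in('side','top'):
    im,P=cloud(n); cv2.imwrite(f'pics/{n}3.png',im[:,:,::-1])
    print(n,'bar',rect(P[sel(P,(.3,.66),(-.55,-.3),(.042,.07))]))
    print('  lid',rect(P[sel(P,(.3,.66),(-.55,-.3),(.012,.03))]))
    for k in('radio_black','radio_red','lid','lid_grip','lid_hinge','field_can','can_hinge','can_mouth','pin','pin_tip'): print(k,[(np.round(a['xyz'],4).tolist(),round(a['conf'],2)) for a in eyes.spot_point(n,k)[:2]])
go(.459,-.402,.034,-19.8)
a=cv2.imread('pics/top3.png'); b=cv2.imread('pics/side3.png')
o=np.zeros((560,800,3),np.uint8); o[:,:400]=cv2.resize(a[120:260,240:340],(400,560),interpolation=3); o[:280,400:]=cv2.resize(b[155:246,285:415],(400,280),interpolation=3); o[280:,400:]=cv2.resize(b[290:388,340:480],(400,280))
cv2.imwrite('pics/crop3.png',o)
```

```text
[ 0.45760484 -0.40815027  0.19607575]
side bar c=(458.5,-405.4) 99.9x14.9 long@70.2 n=390 z50=56.5 z90=58.7
  lid c=(456.4,-403.1) 284.6x158.4 long@-19.8 n=8376 z50=22.5 z90=24.6
radio_black [([0.647, 0.0784, 0.0023], 0.59)]
radio_red [([0.5306, 0.0639, 0.0066], 0.59)]
lid [([0.4661, -0.4046, 0.017], 0.73)]
lid_grip [([0.4623, -0.4045, 0.0501], 0.91), ([0.5945, -0.2159, 0.0021], 0.41)]
lid_hinge [([0.3333, -0.3512, 0.0167], 0.9), ([0.5326, 0.0643, 0.0047], 0.48)]
field_can [([0.5825, 0.0846, -0.0018], 0.65)]
can_hinge [([0.4411, 0.0702, 0.0718], 0.76)]
can_mouth [([0.449, 0.0006, 0.0655], 0.59), ([0.7158, 0.3319, 0.001], 0.39)]
pin [([0.1, -0.3097, 0.0074], 0.96), ([0.4442, -0.1592, 0.0112], 0.58)]
pin_tip [([0.5953, -0.2144, -0.0017], 0.55)]
top bar c=(468.0,-376.2) 42.1x14.5 long@71.2 n=97 z50=59.0 z90=62.6
  lid c=(484.1,-393.4) 235.7x121.2 long@-19.7 n=2129 z50=24.2 z90=27.9
radio_black [([0.6508, 0.0793, 0.0076], 0.65)]
radio_red [([0.5296, 0.0627, 0.0108], 0.97)]
lid [([0.4699, -0.4073, 0.0172], 0.72)]
lid_grip [([0.4581, -0.399, 0.0497], 0.56), ([0.5847, 0.0911, 0.0006], 0.54)]
lid_hinge []
field_can [([0.5868, 0.0875, -0.0], 0.7)]
can_hinge [([0.4397, 0.0736, 0.0686], 0.75)]
can_mouth [([0.4467, -0.0026, 0.0673], 0.97), ([0.5839, 0.0871, -0.0008], 0.58)]
pin [([0.4433, -0.1618, 0.0049], 0.86), ([0.104, -0.3135, 0.0133], 0.51)]
pin_tip [([0.5948, -0.216, 0.0044], 0.57)]
move [0.0, -0.0002, 0.1613] turn -0.2 | close@-20.0 q6=-0.54 t=14.45
```

View pics/crop3.png

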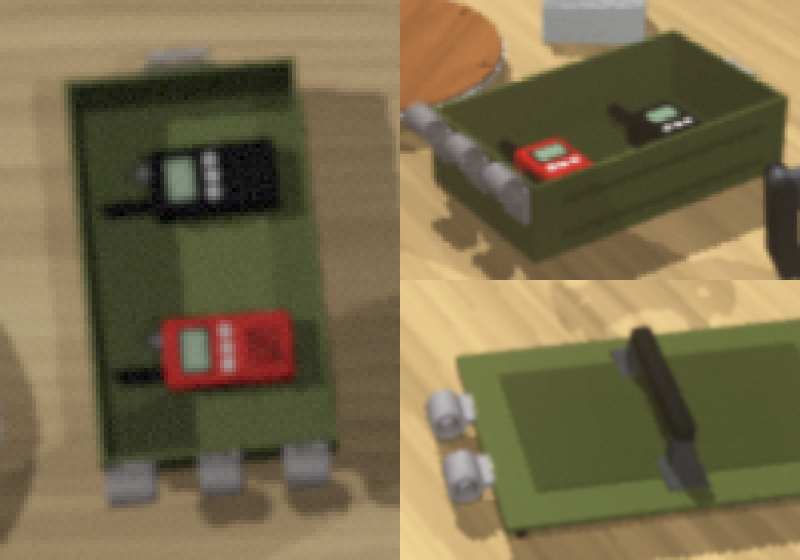

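The crop shows both radios flat in the can, black at top view (210,178) and red at (230,350), with all five knuckles clear. Next I grasp the lid by its bar.

Request:
{"name": "carry_out", "arguments": {"moves": [[0,0,0.04,0],[0,0,0.08,0],[0,0,0.12,0],[0,0,0.145,0],[0,0,0.16,0],[0,0,0.16,0],[0,0,0.16,0]]}}

```text
time: 15.03
tool_pos: [0.4589, -0.4017, 0.0346]
tool_rot: [-2.572, -1.801, 0.0]
force: [-0.7, 0.0, 0.1]
width: 0.0643
grip_force: 0.0
```

Request:
{"name": "carry_out", "arguments": {"moves": [[0,0,0,0],[0,0,0,0],[0,0,0,0],[0,0,0,0],[0,0,0,0],[0,0,0,0],[0,0,0,0],[0,0,0,0]], "hand": 0}}

```text
time: 15.7
tool_pos: [0.4599, -0.4028, 0.0371]
tool_rot: [2.571, 1.801, -0.0]
force: [-2.0, 0.8, 6.4]
width: 0.0128
grip_force: 59.6
```

Request:
{"name": "carry_out", "arguments": {"moves": [[0,0,0,0],[0,0,0,0],[0,0,-0.01,0],[0,0,-0.03,0],[0,0,-0.06,0],[0,0,-0.09,0],[0,0,-0.12,0],[0,0,-0.12,0]]}}

```text
time: 16.37
tool_pos: [0.4617, -0.4048, 0.1627]
tool_rot: [2.563, 1.795, 0.002]
force: [1.0, -0.3, -0.8]
width: 0.0124
grip_force: 58.9
```

Run:
```python
from h import *
s=env.read_state();print(s['tool_pos'],s['force'],s['ft_torque'],s['width'])
for n in('side','top'):
    im,P=cloud(n); np.save(f'pics/P_{n}.npy',P); cv2.imwrite(f'pics/{n}4.png',im[:,:,::-1])
    L=sel(P,(.28,.7),(-.6,-.25),(.125,.165)); print(n,'lid',rect(P[L]))
    # hinge knuckles/sheet plane tilt
    q=P[L]; A=np.c_[q[:,:2],np.ones(len(q))]; k=np.linalg.lstsq(A,q[:,2],rcond=None)[0]; r=abs(A@k-q[:,2]); k=np.linalg.lstsq(A[r<.006],q[r<.006,2],rcond=None)[0]; print(' tilt',k[:2],'z at grip',k@[.459,-.403,1])
    # can fit
    th=np.radians(5.3); ex=np.array([np.cos(th),np.sin(th)]); ey=np.array([-ex[1],ex[0]]); c0=np.array([.585,.0855])
    C=P[...,:2]-c0; cx=C@ex*1e3; cy=C@ey*1e3; z=P[...,2]*1e3
    rim=(abs(cx)<122)&(abs(cy)<95)&(z>60)&(z<80)
    for s_ in(-1,1):
        m=rim&(cy*s_>60); p=np.polyfit(cx[m],cy[m],1); print('  side wall',s_,'cy mid %.1f slope deg %.2f lo/hi %.1f %.1f n%d z%.1f'%(np.median(cy[m]),np.degrees(np.arctan(p[0])),*np.percentile(cy[m]-p[0]*cx[m],[4,96]),m.sum(),np.median(z[m])))
    m=(abs(cy)<68)&(cx>100)&(cx<140)&(z>60)&(z<80); print('  far wall cx lo/hi',np.percentile(cx[m],[4,50,96]).round(1))
    for a,b in((-80,-32),(-26,26),(32,80)):
        m=(cx>-165)&(cx<-134)&(cy>a)&(cy<b)&(z>62)&(z<90); print('  knuckle',m.sum(),np.percentile(cx[m],[4,96]).round(1),np.percentile(cy[m],[3,97]).round(1),np.percentile(z[m],90).round(1))
```

```text
[ 0.46172483 -0.40477706  0.16265701] [ 0.98941141 -0.27854489 -0.76130377] [-0.18426441 -0.10492642  0.0163271 ] 0.012420886121066302
side lid c=(457.2,-405.3) 284.5x158.2 long@-20.3 n=8506 z50=148.1 z90=150.2
 tilt [ 0.0096945  -0.00360767] z at grip 0.14796276634040303
  side wall -1 cy mid -80.2 slope deg 0.36 lo/hi -83.4 -76.0 n313 z65.9
  side wall 1 cy mid 69.8 slope deg 0.21 lo/hi 65.7 74.6 n276 z65.6
  far wall cx lo/hi [119.2 122.9 136.1]
  knuckle 119 [-157.5 -136.6] [-75.9 -47.3] 80.1
  knuckle 100 [-157.5 -136.5] [-18.7   7.2] 79.9
  knuckle 108 [-158.2 -136.8] [36.6 69.9] 79.7
top lid c=(468.8,-406.0) 257.2x154.5 long@-19.7 n=2037 z50=146.5 z90=149.9
 tilt [-0.00309395 -0.01623468] z at grip 0.14707856700806465
  side wall -1 cy mid -76.4 slope deg 0.46 lo/hi -78.4 -74.3 n146 z70.8
  side wall 1 cy mid 72.9 slope deg 0.00 lo/hi 71.0 75.2 n184 z70.2
  far wall cx lo/hi [120.9 123.6 138. ]
  knuckle 101 [-156.9 -136. ] [-70.9 -44.8] 83.6
  knuckle 96 [-157.  -135.6] [-14.4   9.6] 84.8
  knuckle 118 [-157.3 -136.1] [40.6 70.2] 84.0
```

```bash
python3 -c "
from h import *
s=env.read_state();print(s['tool_pos'],s['width'])
go(.5737,.082,.21,5.5)"
```

```text
[ 0.4594344  -0.40220914  0.15613573] 0.012504474729845949
move [0.494, -0.0581, -0.0544] turn -25.5 | close@-20.0 q6=-0.54 t=16.47
```

Request:
{"name": "carry_out", "arguments": {"moves": [[0.015,-0.002,-0.015,0],[0.04,-0.005,-0.035,0],[0.075,-0.009,-0.05,0],[0.11,-0.013,-0.054,0],[0.145,-0.017,-0.054,0],[0.18,-0.021,-0.054,0],[0.21,-0.025,-0.054,0],[0.23,-0.027,-0.054,0]]}}

```text
time: 17.13
tool_pos: [0.5109, -0.1727, 0.2054]
tool_rot: [-2.566, -1.8, 0.004]
force: [1.4, 0.0, -3.5]
width: 0.013
grip_force: 59.0
```

Request:
{"name": "carry_out", "arguments": {"moves": [[0.015,-0.002,0,-2],[0.045,-0.005,0,-5],[0.08,-0.009,0,-9],[0.12,-0.014,0,-13],[0.16,-0.019,0,-17],[0.2,-0.023,0,-21],[0.235,-0.028,0,-24],[0.254,-0.03,0,-25.5]]}}

```text
time: 17.8
tool_pos: [0.5693, 0.0762, 0.2054]
tool_rot: [-2.102, -2.326, 0.005]
force: [-1.6, -1.4, -4.1]
width: 0.0125
grip_force: 59.0
```

Request:
{"name": "carry_out", "arguments": {"moves": [[0,0,0,0],[0,0,0,0],[0,0,0,0],[0,0,0,0],[0,0,0,0],[0,0,0,0]]}}

```text
time: 18.3
tool_pos: [0.571, 0.0712, 0.2091]
tool_rot: [-2.114, -2.324, 0.001]
force: [-0.2, -1.2, -1.7]
width: 0.0125
grip_force: 59.0
```

Run:
```python
from h import *
s=env.read_state();print(s['tool_pos'],s['force'],s['ft_torque'],s['width'])
go(.5737,.082,.15,5.5)
for n in('side','top'):
    im,P=cloud(n); cv2.imwrite(f'pics/{n}5.png',im[:,:,::-1])
    L=sel(P,(.38,.75),(-.05,.25),(.15,.22)); z0=np.median(P[L][:,2]); L=sel(P,(.38,.75),(-.05,.25),(z0-.018,z0+.012)); print(n,'lid',rect(P[L]))
    q=P[L]; A=np.c_[q[:,:2],np.ones(len(q))]; k=np.linalg.lstsq(A,q[:,2],rcond=None)[0]; r=abs(A@k-q[:,2]); k=np.linalg.lstsq(A[r<.006],q[r<.006,2],rcond=None)[0]; print(' tilt',k[:2])
s=env.read_state();print(s['tool_pos'])
```

```text
[0.57103697 0.07123245 0.20905673] [-0.1788922  -1.20572178 -1.65356883] [0.05009889 0.03697123 0.05728753] 0.012544158129421562
move [0.0105, 0.0037, 0.0591] turn -0.1 | close@5.4 q6=-0.15 t=18.30
side lid c=(568.2,68.6) 291.1x160.5 long@5.7 n=3023 z50=194.0 z90=196.1
 tilt [-0.00096156  0.00584542]
top lid c=(566.9,68.7) 284.6x148.2 long@5.4 n=1861 z50=196.2 z90=199.7
 tilt [-0.00783466  0.00654196]
[0.57118935 0.0715233  0.20938608]
```

View pics/side5.png

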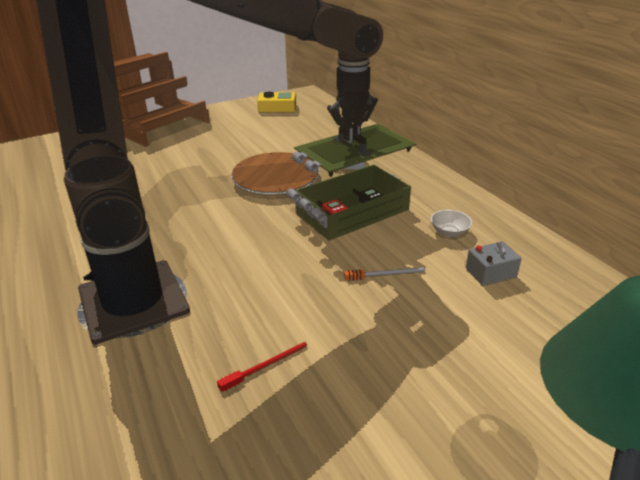

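The lid (355,148) hangs level over the can. I'll align it, lower it to just above engagement and look.

Request:
{"name": "carry_out", "arguments": {"moves": [[0.005,0.002,0.015,0],[0.011,0.003,0.04,0],[0.011,0.003,0.06,0],[0.011,0.003,0.075,0],[0.011,0.003,0.085,0],[0.011,0.003,0.085,0],[0.011,0.003,0.085,0],[0.011,0.003,0.085,0]]}}

```text
time: 19.07
tool_pos: [0.5742, 0.0833, 0.1258]
tool_rot: [2.111, 2.324, 0.003]
force: [0.2, 0.8, -3.0]
width: 0.013
grip_force: 59.0
```

Request:
{"name": "carry_out", "arguments": {"moves": [[0,0,0,0],[0,0,0,0],[0,0,0,0]]}}

```text
time: 19.32
tool_pos: [0.5737, 0.0835, 0.1254]
tool_rot: [2.111, 2.325, 0.002]
force: [-0.5, 0.3, -2.9]
width: 0.0125
grip_force: 59.0
```

Run:
```python
from h import *
s=env.read_state();print(s['tool_pos'],s['force'])
th=np.radians(5.5); ex=np.array([np.cos(th),np.sin(th)]); ey=np.array([-ex[1],ex[0]]); c0=np.array([.5835,.082])
for n in('side','top'):
    im,P=cloud(n); cv2.imwrite(f'pics/{n}6.png',im[:,:,::-1])
    C=P[...,:2]-c0; cx=C@ex*1e3; cy=C@ey*1e3; z=P[...,2]*1e3
    m=(abs(cx)<180)&(abs(cy)<110)&(z>100)&(z<118); p=np.c_[cx[m],cy[m]]; print(n,'sheet',m.sum(),np.percentile(p,[.5,2,98,99.5],axis=0).round(1).tolist(),'z',np.median(z[m]))
    for a,b in((-50,0),(0,50)):
        m=(cx>-170)&(cx<-134)&(cy>a)&(cy<b)&(z>94)&(z<125); print('  lidknuckle',m.sum(),np.percentile(cx[m],[4,96]).round(1),np.percentile(cy[m],[3,97]).round(1),np.percentile(z[m],90).round(1))
    for a,b in((-80,-32),(-26,26),(32,80)):
        m=(cx>-165)&(cx<-134)&(cy>a)&(cy<b)&(z>62)&(z<90); print('  knuckle',m.sum(),np.percentile(cx[m],[4,96]).round(1),np.percentile(cy[m],[3,97]).round(1))
a=cv2.imread('pics/top6.png'); b=cv2.imread('pics/side6.png')
o=np.zeros((560,800,3),np.uint8); o[:,:400]=cv2.resize(a[120:260,240:340],(400,560),interpolation=3); o[:400,400:]=cv2.resize(b[150:250,280:380],(400,400),interpolation=3)
cv2.imwrite('pics/crop6.png',o)
```

```text
[0.57374838 0.08348775 0.12541405] [-0.46380925  0.25539572 -2.90106123]
side sheet 2913 [[-155.8, -77.5], [-152.6, -75.7], [121.4, 73.3], [125.4, 76.2]] z 110.40726434225967
  lidknuckle 117 [-156.1 -136.4] [-39.8 -16.3] 115.6
  lidknuckle 110 [-156.4 -136.6] [14.6 41. ] 115.9
  knuckle 113 [-155.6 -136.1] [-72.  -42.4]
  knuckle 97 [-155.2 -135.9] [-15.4  11.8]
  knuckle 111 [-156.3 -135.1] [39.4 71.9]
top sheet 1737 [[-155.1, -73.7], [-147.7, -72.9], [125.3, 44.8], [126.7, 65.1]] z 111.9948958619128
  lidknuckle 84 [-155.8 -135.9] [-35.5 -14. ] 119.6Traceback (most recent call last):
  File "<stdin>", line 9, in <module>
    return _quantile_unchecked(
        a, q, axis, out, overwrite_input, method, keepdims, weights)
    return _ureduce(a,
                    func=_quantile_ureduce_func,
    ...<5 lines>...
                    overwrite_input=overwrite_input,
                    method=method)
    r = func(a, **kwargs)
    result = _quantile(arr,
                       quantiles=q,
    ...<2 lines>...
                       out=out,
                       weights=wgt)
    slices_having_nans = np.isnan(arr[-1, ...])
                                  ~~~^^^^^^^^^
IndexError: index -1 is out of bounds for axis 0 with size 0
```

Lid knuckles and can knuckles agree in both cameras: the lid sits about 1 mm too far left, and x is within 0.5 mm. I'll correct by −1 mm and seat it.

Request:
{"name": "carry_out", "arguments": {"moves": [[-0.001,0,0.006,0],[-0.001,0,0.012,0],[-0.001,0,0.018,0],[-0.001,0,0.022,0],[-0.001,0,0.026,0],[-0.001,0,0.03,0],[-0.001,0,0.033,0],[-0.001,0,0.035,0]]}}

```text
time: 20.08
tool_pos: [0.5731, 0.0825, 0.0892]
tool_rot: [-2.112, -2.325, 0.001]
force: [-4.2, -1.5, 7.7]
width: 0.0126
grip_force: 60.6
```

Request:
{"name": "carry_out", "arguments": {"moves": [[0,0,0.001,0],[0,0,0.002,0],[0,0,0.002,0],[0,0,0.002,0]]}}

```text
time: 20.42
tool_pos: [0.5733, 0.0825, 0.0892]
tool_rot: [-2.112, -2.326, 0.001]
force: [-6.6, 1.0, 5.3]
width: 0.0126
grip_force: 60.2
```

```bash
cat > m.py <<'E'
from h import *
def lidcheck(tag):
    s=env.read_state();print(s['tool_pos'],s['force'],s['width'])
    th=np.radians(5.5); ex=np.array([np.cos(th),np.sin(th)]); ey=np.array([-ex[1],ex[0]]); c0=np.array([.5835,.082])
    for n in('side','top'):
        im,P=cloud(n); cv2.imwrite(f'pics/{n}{tag}.png',im[:,:,::-1])
        C=P[...,:2]-c0; cx=C@ex*1e3; cy=C@ey*1e3; z=P[...,2]*1e3
        m=(abs(cx)<126)&(abs(cy)<75)&(z>65)&(z<95); A=np.c_[cx[m],cy[m],np.ones(m.sum())]; k=np.linalg.lstsq(A,z[m],rcond=None)[0]; r=abs(A@k-z[m])<5; k=np.linalg.lstsq(A[r],z[m][r],rcond=None)[0]; print(n,'sheet tilt',k.round(4))
        for a,b in((-75,-38),(-39,-16),(-20,20),(16,39),(38,75)):
            m=(cx>-170)&(cx<-134)&(cy>a)&(cy<b)&(z>62)&(z<110)
            if m.sum(): print('  knuckle',m.sum(),np.percentile(cx[m],[4,96]).round(1),np.percentile(z[m],[50,90]).round(1))
    a=cv2.imread(f'pics/top{tag}.png'); b=cv2.imread(f'pics/side{tag}.png')
    o=np.zeros((560,800,3),np.uint8); o[:,:400]=cv2.resize(a[120:260,240:340],(400,560),interpolation=3); o[:400,400:]=cv2.resize(b[150:250,280:380],(400,400),interpolation=3)
    cv2.imwrite(f'pics/crop{tag}.png',o)
E
python3 -c "
from m import *
lidcheck('7')"
```

```text
[0.57325398 0.08253349 0.0891692 ] [-6.58453052  0.97619056  5.26350719] 0.012644985648241605
side sheet tilt [1.40000e-03 1.70000e-03 7.42855e+01]
  knuckle 126 [-155.6 -135.7] [74.8 80. ]
  knuckle 64 [-156.9 -138.6] [76.3 80.2]
  knuckle 106 [-156.4 -138. ] [76.7 80.5]
  knuckle 62 [-156.6 -139.1] [76.1 79.9]
  knuckle 86 [-156.1 -139.2] [76.8 80.6]
top sheet tilt [-4.40000e-03  9.00000e-03  7.63957e+01]
  knuckle 94 [-155.2 -135.4] [80.8 84.9]
  knuckle 77 [-156.3 -134.9] [80.3 83.8]
  knuckle 35 [-156.4 -134.8] [79.4 82.1]
```

View pics/crop7.png

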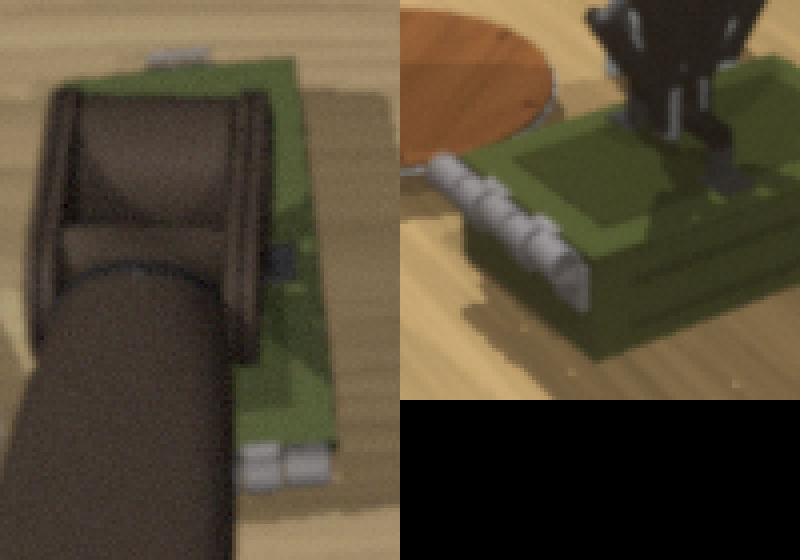

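The crop shows the lid flat on the can and all five knuckles in one line (side crop 440–590, 165–290). I'll release it, lift clear and turn for the pin.

Request:
{"name": "carry_out", "arguments": {"moves": [[0,0,0,0],[0,0,0,0],[0,0,0,0],[0,0,-0.01,0],[0,0,-0.03,0],[0,0,-0.06,0],[0,0,-0.1,0],[0,0,-0.13,0]], "hand": 0.5}}

```text
time: 21.18
tool_pos: [0.5739, 0.0825, 0.2208]
tool_rot: [2.111, 2.324, 0.003]
force: [0.8, -0.7, 0.5]
width: 0.0426
grip_force: 0.0
```

Request:
{"name": "carry_out", "arguments": {"moves": [[-0.03,0,0,7],[-0.06,-0.02,0,14],[-0.09,-0.04,0,21],[-0.12,-0.06,0,28],[-0.15,-0.08,0,35],[-0.18,-0.1,0,42],[-0.21,-0.12,0,49],[-0.23,-0.13,0,56]]}}

```text
time: 21.85
tool_pos: [0.4645, -0.1612, 0.2183]
tool_rot: [2.959, 1.05, 0.001]
force: [0.6, -0.5, 0.2]
width: 0.0428
grip_force: 0.0
```

Request:
{"name": "carry_out", "arguments": {"moves": [[0,0,0,7],[0,0,0,14],[0,0,0,21],[0,0,0,28],[0,0,0,35],[0,0,0,42],[0,0,0,49],[0,0,0,56]]}}

```text
time: 22.52
tool_pos: [0.4661, -0.159, 0.2182]
tool_rot: [3.107, -0.46, 0.002]
force: [0.6, -0.3, 0.1]
width: 0.0431
grip_force: 0.0
```

Run:
```python
from m import *
lidcheck('8')
for n in('side','top'):
    im,P=cloud(n); H=cv2.cvtColor(im,cv2.COLOR_RGB2HSV).astype(int)
    m=sel(P,(.37,.65),(-.3,-.1),(.0075,.03)); print(n,'pin all',rect(P[m]))
    m=(H[...,1]>150)&(H[...,0]<18)&(H[...,2]>110)&sel(P,(.38,.52),(-.25,-.1),(.004,.05)); print('  grip',rect(P[m]))
    for k in('pin','pin_tip'): print(k,[(np.round(a['xyz'],4).tolist(),round(a['conf'],2)) for a in eyes.spot_point(n,k)[:2]])
go(.4388,-.1593,.15,70)
```

```text
[ 0.46613352 -0.15904903  0.21821986] [ 0.63748491 -0.31576214  0.13333118] 0.04307787361987178
side sheet tilt [1.70000e-03 3.00000e-03 7.43072e+01]
  knuckle 126 [-155.8 -134.9] [74.7 79.8]
  knuckle 69 [-157.  -139.6] [76.5 80.5]
  knuckle 105 [-156.4 -137.6] [76.2 80.3]
  knuckle 62 [-156.7 -139.7] [75.9 80.3]
  knuckle 85 [-156.3 -138.4] [76.6 80.5]
top sheet tilt [-9.00000e-04  1.60000e-03  7.66583e+01]
  knuckle 96 [-155.3 -135.1] [80.2 84.5]
  knuckle 76 [-156.1 -135.5] [80.6 83.9]
  knuckle 120 [-155.5 -135.6] [80.9 84.4]
  knuckle 78 [-156.1 -135.1] [80.4 84.4]
  knuckle 124 [-155.3 -134.9] [79.9 83.7]
side pin all c=(506.7,-183.0) 177.7x22.6 long@-18.1 n=296 z50=10.7 z90=15.8
  grip c=(443.2,-161.6) 43.4x19.0 long@-19.4 n=131 z50=13.7 z90=16.6
pin [([0.4443, -0.1591, 0.0122], 0.91), ([0.0982, -0.3074, 0.0089], 0.72)]
pin_tip [([0.5935, -0.2158, 0.0028], 0.82), ([0.2586, -0.2883, 0.0059], 0.69)]
top pin all c=(503.1,-208.8) 269.4x182.9 long@4.9 n=16 z50=8.2 z90=9.8Traceback (most recent call last):
  File "<stdin>", line 6, in <module>
  File "h.py", line 13, in rect
    re
[... 161 characters left out ...]
                                                   ~~~~~~~~~~~~~^^^^^^^^^^^^^^^^^^^^^
    return _quantile_unchecked(
        a, q, axis, out, overwrite_input, method, keepdims, weights)
    return _ureduce(a,
                    func=_quantile_ureduce_func,
    ...<5 lines>...
                    overwrite_input=overwrite_input,
                    method=method)
    r = func(a, **kwargs)
    result = _quantile(arr,
                       quantiles=q,
    ...<2 lines>...
                       out=out,
                       weights=wgt)
    slices_having_nans = np.isnan(arr[-1, ...])
                                  ~~~^^^^^^^^^
IndexError: index -1 is out of bounds for axis 0 with size 0
```

View pics/side8.png

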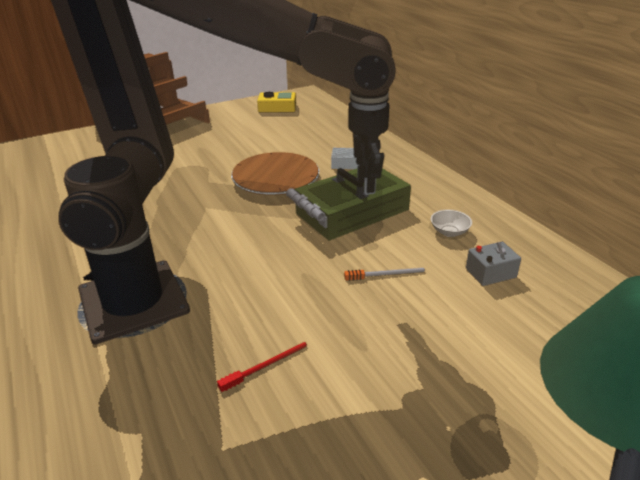

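The lid stays level and the pin hasn't moved (355–425,273). The gripper is above it, so I'll line up and grasp.

```bash
python3 -c "
from h import *
go(.4381,-.1588,.003,70.3)"
```

```text
move [-0.0269, 0.0077, 0.2146] turn 3.3 | close@-106.4 q6=1.32 t=22.82
```

Request:
{"name": "carry_out", "arguments": {"moves": [[-0.01,0.003,0.03,1],[-0.02,0.006,0.07,2],[-0.027,0.008,0.11,3.3],[-0.027,0.008,0.14,3.3],[-0.027,0.008,0.15,3.3],[-0.027,0.008,0.15,3.3],[-0.027,0.008,0.15,3.3]]}}

```text
time: 23.4
tool_pos: [0.4386, -0.1594, 0.0683]
tool_rot: [3.095, -0.539, 0.001]
force: [0.7, -0.6, -0.2]
width: 0.0426
grip_force: 0.0
```

```bash
python3 -c "
from h import *
s=env.read_state();print(s['tool_pos'])
go(.4381,-.1588,.004,70.3)"
```

```text
[ 0.43860403 -0.15937819  0.06826182]
move [-0.0007, -0.0004, 0.0643] turn -0.0 | close@-109.7 q6=1.35 t=23.40
```

Request:
{"name": "carry_out", "arguments": {"moves": [[0,0,0.03,0],[0,0,0.05,0],[0,0,0.06,0],[0,0,0.064,0],[0,0,0.064,0],[0,0,0.064,0]]}}

```text
time: 23.9
tool_pos: [0.4391, -0.1597, 0.0049]
tool_rot: [3.094, -0.539, 0.004]
force: [0.4, 0.4, 0.7]
width: 0.0424
grip_force: 0.0
```

Request:
{"name": "carry_out", "arguments": {"moves": [[0,0,0,0],[0,0,0,0],[0,0,0,0],[0,0,0,0],[0,0,0,0],[0,0,0,0],[0,0,0,0],[0,0,0,0]], "hand": 0}}

```text
time: 24.57
tool_pos: [0.4386, -0.1595, 0.0046]
tool_rot: [3.094, -0.54, 0.003]
force: [-1.4, 0.1, 7.0]
width: 0.0143
grip_force: 61.7
```

Request:
{"name": "carry_out", "arguments": {"moves": [[0,0,-0.01,0],[0,0,-0.03,0],[0,0,-0.06,0],[0,0,-0.09,0],[0,0,-0.11,0],[0,0,-0.11,0],[0,0,-0.11,0],[0,0,-0.11,0]]}}

```text
time: 25.23
tool_pos: [0.4367, -0.1583, 0.1122]
tool_rot: [-3.094, 0.54, 0.003]
force: [-0.2, -0.3, -1.2]
width: 0.0142
grip_force: 60.8
```

```bash
cat >> m.py <<'E'
def pincheck(box,tag,n='side'):
    s=env.read_state(); print(s['tool_pos'],s['width'],s['grip_force'],s['force'])
    im,P=cloud(n); cv2.imwrite(f'pics/{n}{tag}.png',im[:,:,::-1])
    print([(k,[(np.round(a['xyz'],4).tolist(),round(a['conf'],2)) for a in eyes.spot_point(n,k)[:3]]) for k in('pin','pin_tip')])
    return im,P
E
python3 -c "
from m import *
pincheck(0,'9')"
```

```text
[ 0.43672972 -0.15828039  0.11217579] 0.014156073638043207 60.83914875984192 [-0.15482305 -0.25668832 -1.21702191]
[('pin', [([0.1012, -0.3105, 0.0072], 0.9), ([0.4405, -0.163, 0.1205], 0.74)]), ('pin_tip', [([0.2573, -0.2872, 0.008], 0.92), ([0.593, -0.2133, 0.1107], 0.83), ([0.743, -0.1174, -0.0], 0.52)])]
```

Request:
{"name": "carry_out", "arguments": {"moves": [[0,0,-0.01,-5],[0,0,-0.02,-12],[0,0,-0.02,-19],[0,0,-0.02,-26],[0,0,-0.02,-33],[0,0,-0.02,-40],[0,0,-0.02,-47],[0,0,-0.02,-54]]}}

```text
time: 26.05
tool_pos: [0.437, -0.1585, 0.1318]
tool_rot: [-2.998, -0.932, 0.003]
force: [-0.4, -0.2, -1.3]
width: 0.0142
grip_force: 60.8
```

Request:
{"name": "carry_out", "arguments": {"moves": [[0,0,0,-7],[0,0,0,-14],[0,0,0,-21],[0,0,0,-28],[0,0,0,-35],[0,0,0,-42],[0,0,0,-49],[0,0,0,-55]]}}

```text
time: 26.72
tool_pos: [0.437, -0.1585, 0.1318]
tool_rot: [-2.228, -2.211, 0.001]
force: [-0.2, 0.1, -0.9]
width: 0.0141
grip_force: 60.8
```

```bash
python3 -c "
from m import *
go(.465,-.1896,.0665,5.5)
pincheck(0,'10')"
```

```text
move [-0.031, 0.0284, 0.0652] turn -6.0 | close@-0.5 q6=-0.56 t=26.72
[ 0.43702963 -0.15850245  0.13181468] 0.01413527867008336 60.805392265319824 [-0.22491038  0.13538574 -0.92274209]
[('pin', [([0.1003, -0.3097, 0.0082], 0.56), ([0.4383, -0.1516, 0.1391], 0.52)]), ('pin_tip', [([0.259, -0.2904, 0.0064], 0.82), ([0.4382, 0.0043, 0.1296], 0.76), ([0.4386, 0.0726, 0.0704], 0.24)])]
```

Request:
{"name": "carry_out", "arguments": {"moves": [[-0.01,0.01,0.01,-2],[-0.02,0.02,0.03,-4],[-0.031,0.028,0.05,-6],[-0.031,0.028,0.065,-6],[-0.031,0.028,0.065,-6],[-0.031,0.028,0.065,-6],[-0.031,0.028,0.065,-6],[-0.031,0.028,0.065,-6]]}}

```text
time: 27.53
tool_pos: [0.4659, -0.1905, 0.0695]
tool_rot: [2.117, 2.318, 0.001]
force: [0.2, -0.3, -1.2]
width: 0.0137
grip_force: 60.8
```

```bash
cat >> m.py <<'E'
def shaft(tag,ylim,zlim=(50,95)):
    th=np.radians(5.5); ex=np.array([np.cos(th),np.sin(th)]); ey=np.array([-ex[1],ex[0]]); c0=np.array([.5835,.082])
    s=env.read_state(); t=(s['tool_pos'][:2]-c0)*1e3; print('tcp can',(t@ex).round(1),(t@ey).round(1),s['tool_pos'].round(4),'F',s['force'].round(1),'w',round(s['width'],4))
    for n in('side','top'):
        im,P=cloud(n); cv2.imwrite(f'pics/{n}{tag}.png',im[:,:,::-1])
        C=P[...,:2]-c0; cx=C@ex*1e3; cy=C@ey*1e3; z=P[...,2]*1e3
        m=(abs(cx+144)<25)&(cy>ylim[0])&(cy<ylim[1])&(z>zlim[0])&(z<zlim[1])
        if m.sum()<8: print(n,'few',m.sum()); continue
        px=np.polyfit(cy[m],cx[m],1); pz=np.polyfit(cy[m],z[m],1); a=[ylim[0],ylim[1]]
        print(n,'shaft n%d cx@%s %s  z %s  tip cy %.1f'%(m.sum(),a,np.polyval(px,a).round(1),np.polyval(pz,a).round(1),cy[m].max()))
        m=(cx>-165)&(cx<-134)&(cy>-70)&(cy<-42)&(z>64)&(z<90); print('   rknuckle cx %s mean %.1f cymin %.1f z %s mean %.1f'%(np.percentile(cx[m],[4,96]).round(1),cx[m].mean(),np.percentile(cy[m],2),np.percentile(z[m],[50,90]).round(1),z[m].mean()))
E
python3 -c "
from m import *
shaft('11',(-220,-85))
a=cv2.imread('pics/side11.png')[170:290,280:440]; cv2.imwrite('pics/crop11.png',cv2.resize(a,(800,600),interpolation=3))"
```

```text
tcp can -143.2 -260.0 [ 0.4659 -0.1905  0.0695] F [ 0.2 -0.3 -1.2] w 0.0137
side shaft n157 cx@[-220, -85] [-147.7 -146.1]  z [73.1 69.9]  tip cy -99.6
   rknuckle cx [-155.9 -135.6] mean -147.6 cymin -69.9 z [75.9 80.3] mean 74.4
top shaft n138 cx@[-220, -85] [-144.7 -145.2]  z [77.2 73.6]  tip cy -96.5
   rknuckle cx [-155.1 -135.4] mean -145.8 cymin -67.5 z [80.9 84.2] mean 80.4
```

View pics/crop11.png

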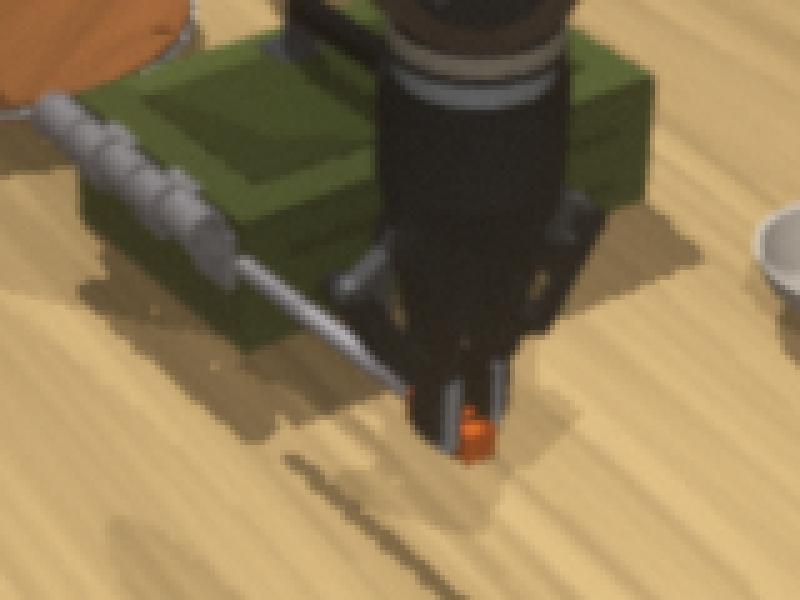

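The side crop shows the shaft (235–400, 260–390) aimed at the open knuckle (215,250). The depth fit puts the tip about 1.5 mm low and centred within 0.5 mm in x. I'll raise it slightly and enter slowly.

Request:
{"name": "carry_out", "arguments": {"moves": [[0.003,0,-0.0015,0],[0.01,0,-0.0015,0],[0.017,0,-0.0015,0],[0.023,0,-0.0015,0],[0.028,0,-0.0015,0],[0.033,0,-0.0015,0],[0.038,0,-0.0015,0],[0.042,0,-0.0015,0]]}}

```text
time: 28.3
tool_pos: [0.4614, -0.1477, 0.0697]
tool_rot: [-2.118, -2.32, 0.0]
force: [0.7, -0.1, -1.5]
width: 0.014
grip_force: 60.8
```

```bash
python3 -c "
from m import *
shaft('12',(-190,-78))"
```

```text
tcp can -143.6 -217.0 [ 0.4614 -0.1477  0.0697] F [ 0.7 -0.1 -1.5] w 0.014
side shaft n138 cx@[-190, -78] [-150.5 -143.8]  z [74.1 70.4]  tip cy -78.0
   rknuckle cx [-155.7 -136.5] mean -148.0 cymin -69.3 z [75.9 79.4] mean 74.3
top shaft n94 cx@[-190, -78] [-145.  -145.8]  z [78.6 74.4]  tip cy -78.3
   rknuckle cx [-155.2 -134.9] mean -145.6 cymin -68.3 z [80.3 84.5] mean 80.1
```

Request:
{"name": "carry_out", "arguments": {"moves": [[0.005,0,0,0],[0.012,0,0.0002,0],[0.019,0,0.0003,0],[0.026,0,0.0004,0],[0.033,0,0.0005,0],[0.04,0,0.0006,0],[0.045,0,0.0006,0],[0.05,0,0.0007,0]]}}

```text
time: 29.07
tool_pos: [0.4569, -0.0979, 0.0691]
tool_rot: [2.118, 2.32, -0.0]
force: [0.3, -0.2, -0.4]
width: 0.0142
grip_force: 60.8
```

```bash
python3 -c "
from m import *
shaft('13',(-135,-78))"
```

```text
tcp can -143.3 -167.0 [ 0.4569 -0.0979  0.0691] F [ 0.3 -0.2 -0.4] w 0.0142
side shaft n56 cx@[-135, -78] [-147.8 -147.5]  z [71.6 72. ]  tip cy -78.4
   rknuckle cx [-156.1 -140.4] mean -149.4 cymin -69.6 z [76.  80.1] mean 75.2
top shaft n10 cx@[-135, -78] [-120.4 -145.5]  z [103.4  74.1]  tip cy -78.4
   rknuckle cx [-155.1 -134.5] mean -145.5 cymin -68.3 z [80.3 83.9] mean 79.7
```

Free so far; 67 mm is inside with almost no force. Continuing.

Request:
{"name": "carry_out", "arguments": {"moves": [[0.005,0,0,0],[0.012,0,0.0002,0],[0.019,0,0.0003,0],[0.026,0,0.0004,0],[0.033,0,0.0005,0],[0.04,0,0.0006,0],[0.045,0,0.0006,0],[0.05,0,0.0007,0]]}}

```text
time: 29.83
tool_pos: [0.4524, -0.0482, 0.0684]
tool_rot: [2.118, 2.32, -0.0]
force: [1.1, -0.1, -1.7]
width: 0.0142
grip_force: 60.8
```

Request:
{"name": "carry_out", "arguments": {"moves": [[0.004,0,0,0],[0.008,0,0,0],[0.012,0,0,0],[0.015,0,0,0],[0.018,0,0,0],[0.018,0,0,0]]}}

```text
time: 30.33
tool_pos: [0.4507, -0.0305, 0.0684]
tool_rot: [-2.118, -2.32, -0.0]
force: [0.0, 0.6, -2.4]
width: 0.0148
grip_force: 60.8
```

```bash
python3 -c "
from m import *
shaft('14',(-135,-78))
a=cv2.imread('pics/side14.png')[160:280,260:420]; cv2.imwrite('pics/crop14.png',cv2.resize(a,(800,600),interpolation=3))"
```

```text
tcp can -143.0 -99.2 [ 0.4507 -0.0305  0.0684] F [ 0.   0.6 -2.4] w 0.0148
side shaft n207 cx@[-135, -78] [-145.2 -149. ]  z [69.3 92.9]  tip cy -88.7
   rknuckle cx [-156.2 -149.6] mean -153.2 cymin -69.3 z [72.9 77.7] mean 72.5
top few 0
```

View pics/crop14.png

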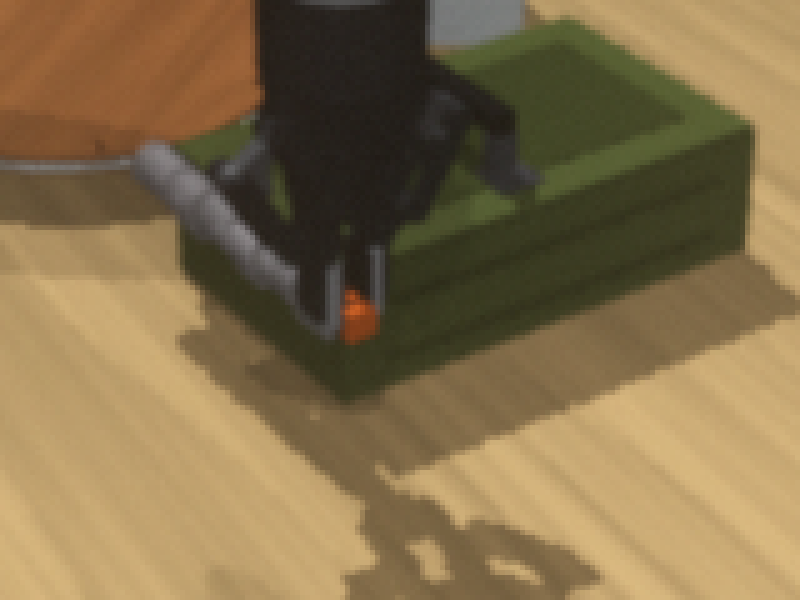

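Request:
{"name": "carry_out", "arguments": {"moves": [[0.001,0,0,0],[0.002,0,0,0],[0.003,0,0,0],[0.003,0,0,0]]}}

```text
time: 30.77
tool_pos: [0.4505, -0.0279, 0.0684]
tool_rot: [-2.118, -2.32, 0.0]
force: [0.1, 0.4, -0.3]
width: 0.0143
grip_force: 60.8
```

Request:
{"name": "carry_out", "arguments": {"moves": [[0.001,0,0,0],[0.002,0,0,0],[0.002,0,0,0]]}}

```text
time: 31.02
tool_pos: [0.4506, -0.0274, 0.0686]
tool_rot: [2.114, 2.32, -0.004]
force: [-0.2, -6.2, -2.4]
width: 0.014
grip_force: 60.7
```

Request:
{"name": "carry_out", "arguments": {"moves": [[0.001,0,0,0],[0.002,0,0,0],[0.002,0,0,0]]}}

```text
time: 31.27
tool_pos: [0.4507, -0.0273, 0.0687]
tool_rot: [2.11, 2.319, -0.009]
force: [-0.3, -13.2, -2.8]
width: 0.0139
grip_force: 60.5
```

Request:
{"name": "carry_out", "arguments": {"moves": [[0,0,0,0],[-0.003,0,0,0],[-0.003,0,0,0]]}}

```text
time: 31.52
tool_pos: [0.4506, -0.0274, 0.0685]
tool_rot: [2.119, 2.319, 0.0]
force: [0.6, -2.8, -2.0]
width: 0.0143
grip_force: 60.8
```

The push builds to 13 N with no motion, so the shoulder is against the knuckle. Release and rise.

Request:
{"name": "carry_out", "arguments": {"moves": [[0,0,0,0],[0,0,0,0],[0,0,0,0],[0,0,0,0],[0,0,-0.02,0],[0,0,-0.05,0],[0,0,-0.09,0],[0,0,-0.13,0]], "hand": 0.4}}

```text
time: 32.18
tool_pos: [0.4494, -0.0264, 0.199]
tool_rot: [-2.116, -2.318, 0.001]
force: [1.6, 0.6, -0.4]
width: 0.0342
grip_force: 0.0
```

Request:
{"name": "carry_out", "arguments": {"moves": [[-0.03,0,-0.02,0],[-0.07,0,-0.04,0],[-0.11,0,-0.04,0],[-0.15,0,-0.04,0],[-0.19,0,-0.04,0],[-0.22,0,-0.04,0]]}}

```text
time: 32.68
tool_pos: [0.4704, -0.2487, 0.2388]
tool_rot: [2.119, 2.318, -0.0]
force: [0.4, -0.5, 0.0]
width: 0.0344
grip_force: 0.0
```

Run:
```python
from m import *
lidcheck('15')
th=np.radians(5.5); ex=np.array([np.cos(th),np.sin(th)]); ey=np.array([-ex[1],ex[0]]); c0=np.array([.5835,.082])
for n in('side','top'):
    im,P=cloud(n); H=cv2.cvtColor(im,cv2.COLOR_RGB2HSV).astype(int)
    C=P[...,:2]-c0; cx=C@ex*1e3; cy=C@ey*1e3; z=P[...,2]*1e3
    m=(H[...,1]>150)&(H[...,0]<18)&(H[...,2]>110)&(abs(cx+144)<30)&(cy>-150)&(cy<-60)&(z>40)
    print(n,'grip',m.sum(),'cx',cx[m].mean().round(1),'cy',np.percentile(cy[m],[3,50,97]).round(1),'z',z[m].mean().round(1))
    for k in('pin','radio_red','heat_sink','dish'): print(k,[(np.round(a['xyz'],3).tolist(),round(a['conf'],2)) for a in eyes.spot_point(n,k)[:2]])
a=cv2.imread('pics/side15.png')[160:280,260:420]; b=cv2.imread('pics/top15.png')[120:270,240:340]
cv2.imwrite('pics/crop15.png',np.hstack([cv2.resize(a,(480,360),interpolation=3),cv2.resize(b,(240,360),interpolation=3)]))
```

```text
[ 0.47041112 -0.24873662  0.2388358 ] [ 0.41684054 -0.48258634  0.02566872] 0.03440775903083817
side sheet tilt [2.70000e-03 9.00000e-04 7.44095e+01]
  knuckle 117 [-155.7 -137. ] [75.1 79.8]
  knuckle 66 [-156.8 -140.3] [76.7 80.3]
  knuckle 106 [-156.7 -138.7] [76.6 80.1]
  knuckle 59 [-157.  -139.5] [77.2 80.3]
  knuckle 78 [-155.9 -138.6] [77.3 79.9]
top sheet tilt [-3.0000e-04  2.3000e-03  7.6688e+01]
  knuckle 118 [-155.1 -135.3] [80.  83.8]
  knuckle 80 [-156.1 -135.6] [79.6 84.8]
  knuckle 128 [-155.4 -135.6] [80.1 84.2]
  knuckle 82 [-156.2 -134.8] [80.5 84.4]
  knuckle 126 [-155.3 -134.6] [80.1 85.1]
side grip 92 cx -143.6 cy [-115.7  -99.9  -72.7] z 71.7
pin [([0.451, -0.024, 0.072], 0.71), ([0.1, -0.308, 0.004], 0.71)]
radio_red []
heat_sink [([0.715, 0.33, -0.003], 0.64)]
dish [([0.745, -0.116, 0.0], 0.92)]
top grip 90 cx -144.7 cy [-110.7  -92.   -73.2] z 76.4
pin [([0.1, -0.311, 0.008], 0.81), ([0.446, -0.028, 0.065], 0.6)]
radio_red []
heat_sink [([0.713, 0.331, 0.002], 0.61)]
dish [([0.745, -0.117, 0.002], 0.88)]
```

View pics/crop15.png

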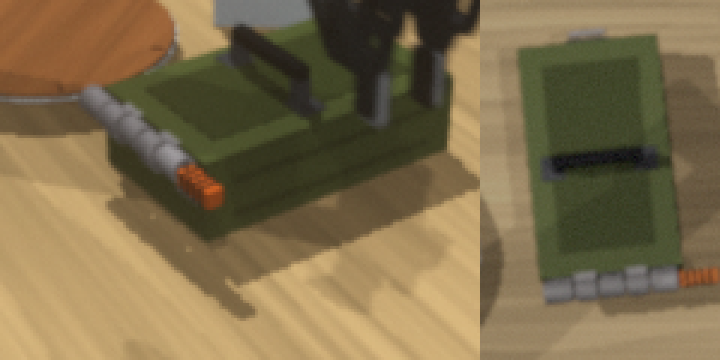

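The crop shows the lid flat on the can and the orange grip (200,185) butted against the right-hand knuckle, with no bare shaft visible. The grip's middle is at can y −92, as it should be when home. The arm is clear, so I'm handing in.

```bash
python3 -c "
from station import env
print(env.job_done())"
```

```text
the job is handed in; nothing more can be done
None
```

The job is handed in: both radios present (red and black; no grey one was there) are in the can, the lid is seated flat, and the hinge pin is pushed fully home. The heat sink and dish haven't moved and I kept clear of the power box; the hand-in returned no verdict.

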